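# Clamp the stone and find the loose bolt

### The arm

A 6-joint arm with a two-finger parallel gripper is mounted at the origin on the work surface. World frame = base frame: x ahead of the robot, y to its left, z up, the work surface at z = 0. Lengths are in mm, angles in rad, forces in N, time in s.
With the tool pointing down it reaches from about 275 to 750 mm from the base axis. Payload 10.2 kg.
Tool frame: the origin (TCP) lies on the front face of the gripper's body, between the roots of the fingers; the fingertips stand 73 mm ahead of it and the grasp point (between the pads) lies 54 mm ahead of it; z points along the fingers, y is the line along which they close (so a half turn about z gives the same grasp; the last joint's range is limited). The gripper opens to 85 mm and grips with 20 to 120 N. Pads are 22 mm wide; open, the fingers measure 114 mm over their backs; the gripper's body (76 mm by 85 mm) begins 54 mm behind the grasp point. The pads swing forward as they close: fully open they stand 13 mm farther back than shut.
Start: joints at [0.97, 0.313, 1.498, -0, 1.331, -0.223], TCP at [193.673, 487.978, 303.894] pointing down, gripper open.
Joint ranges: [-2.94, 2.94], [-0.97, 2.17], [0.19, 2.56], [-1.23, 4.37], [0.02, 3.11], [-2.88, 2.88]. Speed limits (rad/s): [2.39, 2.39, 3.01, 3.14, 3.14, 3.14].

### API

Orientations are given as a unit quaternion [w, x, y, z].
In Python, from rig import * gives the robot as it stands.
- The arm moves only by the tool step_arm, never from a script. Its argument "plan" is a list of rows, each an object with "offset": the shift along the tool's x, y, z in cm, a list of three; "rot": the turn, a rotation vector about the tool's x, y, z in degrees, a list of three; "gripper": the finger opening in cm, from 0 to 8.54. In form: [{"offset": [x, y, z], "rot": [wx, wy, wz], "gripper": gripper}, ...]. A call has 1 to 12 rows; each row is the pose to reach, as a shift and turn from the pose commanded when the call began, along the tool's axes at that moment; what a row does not reach only later rows make up. A row lasts 1/10 s, in which the tool goes at most 50 mm and 8.59 degrees, less where a joint would pass 70% of its speed; a pose out of reach is approached as far as the arm can. A call with a gripper value outside its range is refused whole. The fingers move at their own pace and stop on an object; "squeeze" is the grip in N (left out, the last holds). Time passes only in rows, so rows that repeat a pose let the fingers close. It gives the time, the measured TCP pose, the force, the opening and the grip force at its end, in the units of the state.
- sense(): the state, without advancing time (a new reading comes with each control period).
- capture(name): name is "scene" or "top" or "wrist"; returns a dict with "color" (480x640x3 uint8, red, green, blue), "depth" (480x640 float32, mm along the optical axis (not along the pixel's ray), 0 where there is no reading), "vertical_fov" (degrees; the focal length in pixels is half the picture's height over the tangent of half this angle, whatever the lens; pixels are square), "cx", "cy" (the principal point, pixels), "rvec" (rotation vector, rad) and "tvec" (3), from world to camera coordinates, as OpenCV has them; the wrist camera has in their place "mount" (4x4, takes a point from camera to tool coordinates, whose origin is the TCP and whose axes are the flange's). Camera axes: x right, y down, z forward; pixel columns grow to the right and rows downward; lengths in mm; the calibration is good to about 2 mm. A picture is of the moment at which its call begins: read the wrist's pose just before it.
- finish_job(): hands the job in; it is judged then, once.
The state is a dict: "time_s": time; "joints": joint angles; "dq": joint speeds; "tau": joint torques, N m; "eef_pos": TCP position; "ee_rot": TCP orientation; "force": force on the tool from outside, world axes, zero at the start; "wrist_torque": the same for the moment, N m; "grip_width": opening from 0.0 (shut) to 1.0 (fully open); "grip_force": force on a finger pad.
Only numpy, scipy, OpenCV 4.12 (cv2) and the standard library are available. Lean on these libraries where they do the work, as an engineer would, in place of code of your own. Each camera call takes 0.05 s, during which the arm holds its last target. There are 200 camera calls.

### The job

On the carver's bench, first swing the raised clamp arm fully down onto the white stone. Then tap the heads of the three hold-down bolts along the near edge of the base, pressing lightly, to find the loose one (it sinks and stays down), and lift that bolt's hinged cap by its handle to about 45 degrees so that a wrench could be put on it. Finish while still holding the cap open; keep the caps of the tight bolts shut, the stone in its place and the things lying about undisturbed.

Things in the scene. Friction and masses are not known exactly. Their poses are not given: they have to be found in the camera images.
- base: grey steel base plate of the carving clamp, fixed to the bench, 310 mm (its x) x 300 mm (its y) x 20 mm thick; origin at the centre of its underside, on the bench; its +x points away from the robot (turned a little either way). Three hold-down bolts with hinged caps stand in a row along its near edge, the stone and the clamp arm behind them.
- clamp (a joint): angle of the steel clamp arm (rad): 0 = level, fully down on the stone; grows as its near end swings up, at most 1.2. Its hinge is stiff: it stays where it is left and takes about 2 to 5 N at the near end to push down.
- clamp_hinge (a point): hinge axis of the clamp arm, 90 mm above the bench, parallel to the base's y; the arm runs from it towards the robot (base -x), 135 mm long, 30 mm wide, 14 mm thick, the hinge line at mid thickness. A rubber pad under it meets the stone.
- clamp_push (a point): point on the arm's upper face near its free end, 118 mm from the hinge and 7 mm above the arm's mid plane: where to push it down
- stone_center (a point): centre of the white stone block under the clamp, 66 x 84 x 50 mm, loose on the base between two low rails
- bolt_left_top (a point): centre of the top of the hexagonal bolt head in the row (at the robot's left, +y of the base), about 21 mm across, 46 mm above the bench, standing 15 mm proud of its cap through a 40 x 36 mm window; its axis 50 mm beyond the cap's handle bar
- bolt_left (a joint): how far that bolt (left) has sunk (m): 0 = up, where all three start. A tight bolt stays within 1 mm however pressed; the one loose bolt, any of the three, gives way at about 3 N, sinks 7 mm and stays down.
- cap_left (a joint): angle of the hinged cap round the left bolt (rad): 0 = shut (as at the start), grows as its near edge is lifted, stop at 1.1; it falls shut when let go. The cap is an aluminium plate 64 mm wide, 5 mm thick, 0.13 to 0.25 kg with its handle; its hinge axis runs along the base's y, 30 mm above the bench, 40 mm beyond the bolt's axis, and the plate reaches 97 mm from it towards the robot
- handle_left (a point): staple handle on the left cap's near edge: round steel bar 10 mm thick and 54 mm long along the base's y, held by a post at each end (44 mm free between the posts); this point is the bar's centre, 61 mm above the bench when shut, 30 mm above the cap's plate, and 90 mm nearer the robot (base -x) than and 31 mm above the cap's hinge axis
- bolt_middle_top (a point): centre of the top of the hexagonal bolt head in the row (at the middle), about 21 mm across, 46 mm above the bench, standing 15 mm proud of its cap through a 40 x 36 mm window; its axis 50 mm beyond the cap's handle bar
- bolt_middle (a joint): how far that bolt (middle) has sunk (m): 0 = up, where all three start. A tight bolt stays within 1 mm however pressed; the one loose bolt, any of the three, gives way at about 3 N, sinks 7 mm and stays down.
- cap_middle (a joint): angle of the hinged cap round the middle bolt (rad): 0 = shut (as at the start), grows as its near edge is lifted, stop at 1.1; it falls shut when let go. The cap is an aluminium plate 64 mm wide, 5 mm thick, 0.13 to 0.25 kg with its handle; its hinge axis runs along the base's y, 30 mm above the bench, 40 mm beyond the bolt's axis, and the plate reaches 97 mm from it towards the robot
- handle_middle (a point): staple handle on the middle cap's near edge: round steel bar 10 mm thick and 54 mm long along the base's y, held by a post at each end (44 mm free between the posts); this point is the bar's centre, 61 mm above the bench when shut, 30 mm above the cap's plate, and 90 mm nearer the robot (base -x) than and 31 mm above the cap's hinge axis
- bolt_right_top (a point): centre of the top of the hexagonal bolt head in the row (at the robot's right, -y of the base), about 21 mm across, 46 mm above the bench, standing 15 mm proud of its cap through a 40 x 36 mm window; its axis 50 mm beyond the cap's handle bar
- bolt_right (a joint): how far that bolt (right) has sunk (m): 0 = up, where all three start. A tight bolt stays within 1 mm however pressed; the one loose bolt, any of the three, gives way at about 3 N, sinks 7 mm and stays down.
- cap_right (a joint): angle of the hinged cap round the right bolt (rad): 0 = shut (as at the start), grows as its near edge is lifted, stop at 1.1; it falls shut when let go. The cap is an aluminium plate 64 mm wide, 5 mm thick, 0.13 to 0.25 kg with its handle; its hinge axis runs along the base's y, 30 mm above the bench, 40 mm beyond the bolt's axis, and the plate reaches 97 mm from it towards the robot
- handle_right (a point): staple handle on the right cap's near edge: round steel bar 10 mm thick and 54 mm long along the base's y, held by a post at each end (44 mm free between the posts); this point is the bar's centre, 61 mm above the bench when shut, 30 mm above the cap's plate, and 90 mm nearer the robot (base -x) than and 31 mm above the cap's hinge axis
- glue: white glue bottle with a red pointed nozzle, upright, 44 mm across, 135 mm tall; a bystander, origin at its underside
- tin: round green tin, 93 mm across, 62 mm tall; a bystander, origin at its underside
- knife: red-handled scraper shaped like a screwdriver, lying flat on the bench; a bystander, origin at its middle
- brush: small round dusting brush standing on its wooden handle, 38 mm across, 84 mm tall; a bystander, origin at its underside
- chunk_a: rough white stone chip, about 42 x 36 x 35 mm, lying on the base beside the clamped stone; a bystander, origin at its underside
- chunk_b: rough white stone chip, about 35 x 45 x 32 mm, lying on the base on the other side of the stone; a bystander, origin at its underside
- chunk_c: rough white stone lump, about 70 x 60 x 55 mm, on the bench; a bystander, origin at its underside

How it is judged:
By the outcome, as a careful person would: the job done as asked, in the order asked, and still so for the second after the job is handed in, while the arm keeps its last pose, push and grip.
It also fails if it takes over 58 s, if anything falls off the work surface, if the arm or the gripper's body presses on something with over 40 N, if the wrist force passes 120 N, or if a joint passes its speed limit or range.

## Working session

There is one attempt and no reset: what is moved stays moved. The work goes in short steps, Python scripts to look and compute and a tool call to move; the robot and the scene stay as the last step left them, time stands still between calls to the robot, and variables do not carry over. Pictures are saved under pics/ and viewed, at most 10 in all, crops included, and the job is handed in when it is done.

Besides the shell and the picture viewer there is one more tool, called after "Request:" in YAML: its name, and indented under it one key for each argument. step_arm: Moves the arm, as the interface text tells. Its arguments: {"type":"object","properties":{"plan":{"type":"array"},"squeeze":{"type":"number"}},"required":["plan"]}

```bash
mkdir -p pics
cat > h.py <<'E'
from rig import *
import numpy as np, cv2
from scipy.spatial.transform import Rotation as R
def cloud(c):
    d=c["depth"];f=240/np.tan(np.radians(c["vertical_fov"]/2))
    v,u=np.mgrid[:480,:640]
    P=np.stack([(u-c["cx"])*d/f,(v-c["cy"])*d/f,d],-1)
    if "rvec" in c:
        Rm=cv2.Rodrigues(np.array(c["rvec"],float))[0]
        P=(P-np.array(c["tvec"]).ravel())@Rm
    return P
def save(c,n): cv2.imwrite("pics/"+n,c["color"][:,:,::-1])
E
python3 - <<'E'
from h import *
import pickle
s=sense();print(s)
for n in("scene","top"):
    c=capture(n);save(c,n+".png");pickle.dump(c,open(n+".pkl","wb"))
    print(n,c["vertical_fov"],c["rvec"],c["tvec"])
E
```

```text
{'time_s': 0.0, 'joints': array([ 9.69571708e-01,  3.13444000e-01,  1.49841414e+00, -8.94885669e-06,
        1.33100515e+00, -2.23395129e-01]), 'dq': array([8.71791940e-05, 9.02311285e-04, 2.76740167e-04, 5.53066653e-05,
       1.26367960e-03, 7.08527813e-06]), 'tau': array([ 1.77437381e-03, -4.12266755e+01, -2.59744298e+01, -5.48268997e-05,
        4.08675929e-03, -4.66147483e-06]), 'eef_pos': array([193.59210907, 487.83088332, 303.34672402]), 'ee_rot': array([-2.50608068e-04,  1.87791974e-01,  9.82208619e-01, -5.83819973e-04]), 'force': array([-0.66001466, -0.61848087, -0.59053584]), 'wrist_torque': array([ 0.02136557, -0.02619645,  0.03689248]), 'grip_force': 0.0, 'grip_width': 1.0038861257857825}
scene 50.09983763772803 [ 1.92842586  1.78776795 -0.56634692] [ -20.33006845 -414.07158128 1557.59976635]
top 50.93449863416386 [ 2.14424012 -2.07470048  0.21532174] [ -28.73447534  571.96729439 1386.51031504]
```

View pics/scene.png

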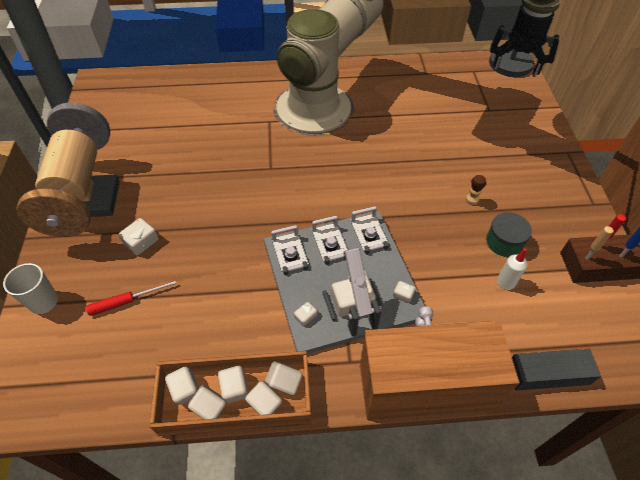

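View pics/top.png

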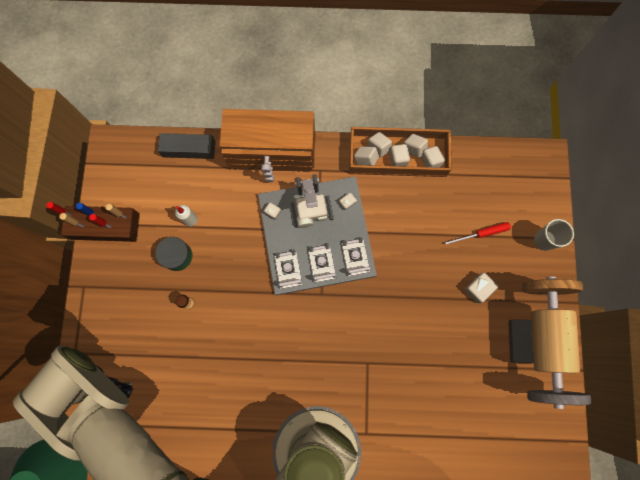

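The scene view shows the base with raised clamp arm. In the top view the bolts sit near (288,267), (321,261) and (355,256), with the plate centred near (316,236). Next I measure from depth.

Run:
```python
from h import *
import pickle
A=[]
for n in("top","scene"):
    c=pickle.load(open(n+".pkl","rb"));P=cloud(c);
    print(n,"f depth ok",(c["depth"]>0).mean())
    if n=="top": print([P[v,u].round() for u,v in[(288,267),(321,261),(355,256),(316,236),(400,330)]])
    col=c["color"].astype(int); sat=col.max(-1)-col.min(-1)
    Q=P.reshape(-1,3);s=sat.reshape(-1)
    if n=="top": ctr=P[236,316,:2]
    m=(abs(Q[:,0]-ctr[0])<230)&(abs(Q[:,1]-ctr[1])<230)&(Q[:,2]>13)&(Q[:,2]<27)&(s<30)
    for it in range(1):
        pts=Q[m]
        lab=np.zeros((500,500),np.uint8);ij=np.round((pts[:,:2]-ctr+500)/2).astype(int)
        lab[ij[:,0],ij[:,1]]=1
        lab=cv2.morphologyEx(lab,cv2.MORPH_CLOSE,np.ones((5,5)))
        lab=cv2.morphologyEx(lab,cv2.MORPH_OPEN,np.ones((7,7)))
        k,L,st,ce=cv2.connectedComponentsWithStats(lab)
        b=1+np.argmax(st[1:,4]);pp=np.argwhere(L==b).astype(np.float32)*2-500+ctr
        r=cv2.minAreaRect(pp.astype(np.float32));print(n,"rect",r,"z",np.median(pts[:,2]))
    reg=(abs(Q[:,0]-ctr[0])<200)&(abs(Q[:,1]-ctr[1])<170)
    A.append(Q[reg])
    for lo,hi in((43,49),(57,66)):
        mm=reg&(Q[:,2]>lo)&(Q[:,2]<hi)&(Q[:,0]<ctr[0])
        g=np.zeros((250,250),np.uint8);ij=np.round((Q[mm,:2]-ctr+250)/2).astype(int);g[ij[:,0],ij[:,1]]=1
        g=cv2.dilate(g,np.ones((3,3)));k,L,st,ce=cv2.connectedComponentsWithStats(g)
        l=L[ij[:,0],ij[:,1]]
        for i in range(1,k):
            q=Q[mm][l==i]
            if len(q)>8: print(n,lo,len(q),((q.min(0)+q.max(0))/2).round(1),(q.max(0)-q.min(0)).round(1),"mean",q.mean(0).round(1))
    mm=reg&(Q[:,2]>95);print("high",mm.sum(),Q[mm].min(0).round(),Q[mm].max(0).round())
```

```text
top f depth ok 0.9959993489583333
[array([505., 100.,  49.]), array([527.,   7.,  42.]), array([545., -91.,  44.]), array([605.,  24.,  23.]), array([ 340., -228.,   -1.])]
top rect ((612.1958618164062, 25.175247192382812), (311.5121765136719, 299.3640441894531), 12.52880859375) z 20.492543744734263
top 43 26 [508.8 103.7  45.8] [17.4 17.8  5.4] mean [509.  102.9  45.6]
top 43 25 [529.9   6.6  45.8] [17.9 17.6  5.4] mean [530.7   5.5  46. ]
top 43 29 [551.4 -92.1  46.3] [20.5 20.3  5.1] mean [552.1 -90.8  46.8]
top 57 40 [459.3  92.6  61.8] [21.4 58.8  8.4] mean [458.9  90.7  63.3]
top 57 48 [481.1  -5.2  62.3] [19.3 59.   7.4] mean [480.2  -5.1  63.4]
top 57 43 [ 501.6 -103.7   62. ] [19.2 59.4  7.1] mean [ 502.3 -102.3   62.9]
high 500 [648.  20.  95.] [805. 184. 192.]
scene f depth ok 0.99607421875
scene rect ((628.41943359375, -39.73063659667969), (312.47772216796875, 173.071044921875), 12.094757080078125) z 19.282113985788925
scene 43 43 [509.2 102.2  45.7] [18.7 19.5  5.3] mean [508.8 102.4  45.4]
scene 43 53 [530.2   4.5  46. ] [24.2 21.1  5.9] mean [532.1   4.9  45.6]
scene 43 52 [553.5 -93.3  46. ] [22.7 20.8  5.7] mean [553.4 -93.8  45.1]
scene 57 83 [462.3  91.1  61.8] [22.9 62.2  8.3] mean [462.3  91.6  62.6]
scene 57 88 [482.8  -5.9  61.5] [20.6 61.2  8.6] mean [483.4  -6.1  62.5]
scene 57 93 [ 504.1 -103.7   61.4] [18.8 61.9  8.6] mean [ 505.3 -103.6   62.4]
high 1373 [650.  18.  95.] [804. 182. 188.]
```

Run:
```python
from h import *
import pickle
a=np.radians(12.5);x=np.array([np.cos(a),np.sin(a)]);y=np.array([-x[1],x[0]])
for n in("top","scene"):
    P=cloud(pickle.load(open(n+".pkl","rb"))).reshape(-1,3)
    b=np.c_[(P[:,:2]-[612.2,25.2])@x,(P[:,:2]-[612.2,25.2])@y,P[:,2]]
    m=(abs(b[:,0])<160)&(abs(b[:,1])<150)&(b[:,2]>90)
    q=b[m];print(n,len(q))
    for z in range(60,200,10):
        q=b[(abs(b[:,0])<155)&(abs(b[:,1])<60)&(b[:,2]>=z)&(b[:,2]<z+10)&(b[:,0]>-40)]
        if len(q): print(z,len(q),"x",np.percentile(q[:,0],[0,10,50,90,100]).round(),"y",np.percentile(q[:,1],[0,10,50,90,100]).round())
```

```text
top 418
60 334 x [ 24.  34.  58.  99. 131.] y [-43. -35.  12.  37.  43.]
70 247 x [ 23.  45.  66.  94. 129.] y [-41. -33.   5.  33.  40.]
80 11 x [ 95. 125. 126. 145. 146.] y [-32. -28. -19.  22.  22.]
90 50 x [124. 126. 140. 146. 149.] y [-34. -25.  -1.  28.  33.]
100 99 x [124. 128. 137. 151. 155.] y [-31. -27.  -1.  26.  29.]
110 28 x [119. 120. 125. 130. 145.] y [-21. -12.   2.  12.  26.]
120 27 x [109. 110. 114. 118. 121.] y [-15. -12.  -2.   9.  14.]
130 16 x [ 95. 100. 105. 108. 109.] y [-16. -14.   5.  12.  13.]
140 35 x [ 83.  87.  94.  99. 104.] y [-15. -12.  -2.  11.  14.]
150 33 x [72. 76. 83. 92. 98.] y [-16. -13.  -1.   7.  14.]
160 30 x [65. 66. 71. 76. 76.] y [-16. -12.   1.  11.  13.]
170 43 x [38. 39. 57. 63. 67.] y [-16. -13.  -1.  12.  14.]
180 56 x [39. 41. 47. 54. 58.] y [-15. -12.  -2.  10.  13.]
190 1 x [41. 41. 41. 41. 41.] y [-1. -1. -1. -1. -1.]
scene 1260
60 501 x [ 30.  49.  79. 104. 155.] y [-45. -41. -21.  34.  41.]
70 177 x [ 44.  54.  81. 147. 155.] y [-44. -35. -18.  30.  36.]
80 24 x [132. 140. 150. 154. 155.] y [-37. -32.   6.  17.  26.]
90 154 x [125. 136. 143. 150. 155.] y [-36. -32.  -4.  16.  31.]
100 245 x [116. 129. 136. 150. 155.] y [-33. -29.  -5.  22.  27.]
110 109 x [108. 117. 123. 128. 131.] y [-18. -16.  -3.   9.  12.]
120 105 x [ 78. 105. 112. 117. 124.] y [-18. -16.  -5.   9.  13.]
130 91 x [ 77.  96. 102. 108. 112.] y [-18. -16.  -5.   8.  13.]
140 123 x [ 74.  83.  93. 100. 105.] y [-18. -16.  -4.   8.  13.]
150 119 x [58. 73. 80. 88. 96.] y [-18. -16.  -2.   9.  12.]
160 106 x [57. 63. 69. 74. 77.] y [-18. -16.  -4.   9.  12.]
170 108 x [39. 50. 58. 63. 68.] y [-18. -16.  -6.   7.  12.]
180 78 x [41. 45. 50. 54. 56.] y [-18. -15.  -3.   9.  12.]
```

```bash
cat >> h.py <<'E'
a=np.radians(12.5);X=np.array([np.cos(a),np.sin(a),0]);Y=np.array([-X[1],X[0],0]);O=np.array([612.2,25.2,0])
def pose():
    s=sense();q=s["ee_rot"];return np.array(s["eef_pos"]),R.from_quat([q[1],q[2],q[3],q[0]]),s
def Rt(lean): # lean deg: gripper leans to base +x as a cap opening by lean
    t=np.radians(lean);z=-(np.sin(t)*X+np.cos(t)*np.array([0,0,1]));return R.from_matrix(np.c_[Y,np.cross(z,Y),z])
def go(bx,by,z,lean=0,ref=73): # point 'ref' mm ahead of the TCP to base-frame (bx,by,z)
    p,r,s=pose();T=Rt(lean);w=O+bx*X+by*Y+[0,0,z]-ref*T.as_matrix()[:,2]
    print("offset cm",(r.inv().apply(w-p)/10).round(2),"rot deg",np.degrees((r.inv()*T).as_rotvec()).round(1))
def where(ref=73):
    p,r,s=pose();w=p+ref*r.as_matrix()[:,2]-O
    print("t",round(s["time_s"],2),"base tip",[round(float(v),1) for v in(w@X,w@Y,w[2])],"F",np.array(s["force"]).round(1),"grip",round(s["grip_width"],2),round(s["grip_force"],1),"j",np.round(s["joints"],2))
E
python3 -c "
from h import *
go(70,-2,215);where()"
```

```text
offset cm [-61.88 -23.79   1.55] rot deg [-0.1  0.  55.9]
t 0.1 base tip [-308.6, 542.2, 230.4] F [ 0.6 -0.8  0.2] grip 1.0 0.0 j [ 0.97  0.31  1.5   0.    1.33 -0.22]
```

Request:
step_arm:
  plan:
    - {"offset": [-61.9,-23.8,1.5],"rot": [0,0,55.9],"gripper": 0}
    - {"offset": [-61.9,-23.8,1.5],"rot": [0,0,55.9],"gripper": 0}
    - {"offset": [-61.9,-23.8,1.5],"rot": [0,0,55.9],"gripper": 0}
    - {"offset": [-61.9,-23.8,1.5],"rot": [0,0,55.9],"gripper": 0}
    - {"offset": [-61.9,-23.8,1.5],"rot": [0,0,55.9],"gripper": 0}
    - {"offset": [-61.9,-23.8,1.5],"rot": [0,0,55.9],"gripper": 0}
    - {"offset": [-61.9,-23.8,1.5],"rot": [0,0,55.9],"gripper": 0}
    - {"offset": [-61.9,-23.8,1.5],"rot": [0,0,55.9],"gripper": 0}
    - {"offset": [-61.9,-23.8,1.5],"rot": [0,0,55.9],"gripper": 0}
    - {"offset": [-61.9,-23.8,1.5],"rot": [0,0,55.9],"gripper": 0}
    - {"offset": [-61.9,-23.8,1.5],"rot": [0,0,55.9],"gripper": 0}
    - {"offset": [-61.9,-23.8,1.5],"rot": [0,0,55.9],"gripper": 0}

```text
time_s: 1.3
eef_pos: [635.8, 79.7, 289.9]
ee_rot: [-0.0, 0.626, 0.78, -0.0]
force: [-0.2, 0.8, 0.0]
grip_width: -0.003
grip_force: 0.0
```

```bash
python3 -c "
from h import *
go(72,-2,185);where()"
```

```text
offset cm [-5.    3.72  3.19] rot deg [-0.  -0.  -0.1]
t 1.3 base tip [34.8, 48.1, 216.9] F [-0.2  0.8  0. ] grip -0.0 0.0 j [-0.06  0.58  1.13  0.    1.43 -0.28]
```

Request:
step_arm:
  plan:
    - {"offset": [-5.0,3.7,0],"rot": [0,0,0],"gripper": 0}
    - {"offset": [-5.0,3.7,0],"rot": [0,0,0],"gripper": 0}
    - {"offset": [-5.0,3.7,0],"rot": [0,0,0],"gripper": 0}
    - {"offset": [-5.0,3.7,0],"rot": [0,0,0],"gripper": 0}

```text
time_s: 1.7
eef_pos: [681.1, 41.1, 289.9]
ee_rot: [-0.001, 0.626, 0.78, -0.0]
force: [-0.2, 0.0, 0.5]
grip_width: -0.001
grip_force: 0.0
```

Run:
```python
from h import *
go(72,-2,185);where()
p,r,s=pose();c=capture("wrist");save(c,"w1.png")
M=np.array(c["mount"]);P=cloud(c);W=(P@M[:3,:3].T+M[:3,3])@r.as_matrix().T+p-O
b=np.stack([W@X,W@Y,W[...,2]],-1)[c["depth"]>0]
m=(abs(b[:,1]+2)<14)&(b[:,2]>105)&(b[:,0]<130)&(b[:,2]<205)
for z in range(110,200,10):
    q=b[m&(b[:,2]>=z)&(b[:,2]<z+10)]
    if len(q):print(z,len(q),np.median(q,0).round(),q.min(0).round(),q.max(0).round())
```

```text
offset cm [-0.26  0.13  3.19] rot deg [-0.1 -0.  -0. ]
t 1.7 base tip [70.7, 0.6, 216.9] F [-0.2  0.   0.5] grip -0.0 0.0 j [-0.11  0.69  0.95  0.    1.5  -0.33]
110 616 [122.  -1. 115.] [115. -16. 110.] [128.  12. 120.]
120 772 [110.   0. 126.] [ 71. -16. 120.] [117.  12. 130.]
130 449 [101.   7. 133.] [ 69. -16. 130.] [106.  12. 140.]
140 1173 [ 92.  -0. 147.] [ 83. -16. 140.] [102.  12. 150.]
150 1093 [ 79.  -1. 155.] [ 72. -16. 150.] [ 92.  12. 160.]
160 1129 [ 68.  -1. 165.] [ 61. -16. 160.] [ 75.  12. 170.]
170 1533 [ 56.  -1. 176.] [ 37. -16. 170.] [ 64.  12. 180.]
180 1424 [ 47.  -1. 183.] [ 39. -16. 180.] [ 53.  12. 186.]
```

View pics/w1.png

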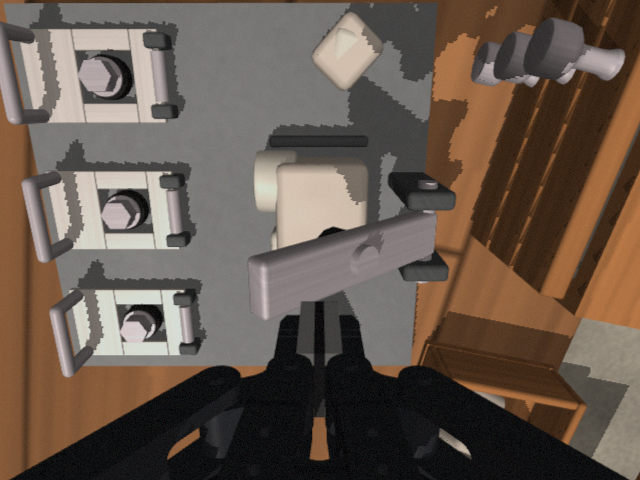

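Wrist view: the clamp arm's near end is at (260,290) and the closed fingers at (320,350), to the side and above it. The face slope gives about 42°, with the hinge at base x≈138. I push along the arc.

Request:
step_arm:
  plan:
    - {"offset": [-0.2,0.2,3.2],"rot": [0,0,0],"gripper": 0}
    - {"offset": [-0.2,0.2,3.9],"rot": [0,0,0],"gripper": 0}
    - {"offset": [-0.2,0,4.5],"rot": [0,0,0],"gripper": 0}
    - {"offset": [-0.2,-0.5,5.2],"rot": [0,0,0],"gripper": 0}
    - {"offset": [-0.2,-1.0,5.9],"rot": [0,0,0],"gripper": 0}
    - {"offset": [-0.2,-1.6,6.7],"rot": [0,0,0],"gripper": 0}
    - {"offset": [-0.2,-2.1,7.5],"rot": [0,0,0],"gripper": 0}
    - {"offset": [-0.2,-2.5,8.3],"rot": [0,0,0],"gripper": 0}
    - {"offset": [-0.2,-2.8,9.1],"rot": [0,0,0],"gripper": 0}
    - {"offset": [-0.2,-3.0,9.9],"rot": [0,0,0],"gripper": 0}
    - {"offset": [-0.2,-3.2,10.7],"rot": [0,0,0],"gripper": 0}
    - {"offset": [-0.2,-3.3,11.2],"rot": [0,0,0],"gripper": 0}

```text
time_s: 2.95
eef_pos: [649.7, 31.5, 177.4]
ee_rot: [-0.0, 0.626, 0.78, 0.0]
force: [1.0, 0.1, 1.9]
grip_width: 0.0
grip_force: 1.2
```

```bash
python3 -c "
from h import *
where()"
```

```text
t 2.95 base tip [38.0, -2.0, 104.4] F [1.  0.1 1.9] grip 0.0 1.2 j [-0.13  0.7   1.23  0.    1.21 -0.35]
```

Request:
step_arm:
  plan:
    - {"offset": [0,0,0.3],"rot": [0,0,0],"gripper": 0}
    - {"offset": [0,-0.1,0.5],"rot": [0,0,0],"gripper": 0}
    - {"offset": [0,-0.1,0.7],"rot": [0,0,0],"gripper": 0}
    - {"offset": [0,-0.1,0.7],"rot": [0,0,0],"gripper": 0}

```text
time_s: 3.35
eef_pos: [648.8, 31.2, 171.1]
ee_rot: [0.0, 0.626, 0.78, -0.0]
force: [0.1, 0.1, 0.0]
grip_width: -0.0
grip_force: 0.0
```

```bash
python3 -c "
from h import *
where()"
```

```text
t 3.35 base tip [37.1, -2.1, 98.1] F [0.1 0.1 0. ] grip -0.0 0.0 j [-0.13  0.7   1.24 -0.    1.19 -0.35]
```

Request:
step_arm:
  plan:
    - {"offset": [0,0,0.1],"rot": [0,0,0],"gripper": 0}
    - {"offset": [0,0,0.2],"rot": [0,0,0],"gripper": 0}
    - {"offset": [0,0,0.3],"rot": [0,0,0],"gripper": 0}

```text
time_s: 3.65
eef_pos: [648.8, 31.2, 169.5]
ee_rot: [0.0, 0.626, 0.78, 0.0]
force: [-7.1, 0.4, 15.6]
grip_width: -0.007
grip_force: 7.6
```

```bash
python3 -c "
from h import *
where()"
```

```text
t 3.65 base tip [37.1, -2.1, 96.5] F [-7.1  0.4 15.6] grip -0.01 7.6 j [-0.13  0.7   1.25 -0.    1.19 -0.35]
```

Request:
step_arm:
  plan:
    - {"offset": [0,0,0.2],"rot": [0,0,0],"gripper": 0}
    - {"offset": [0,0,-2],"rot": [0,0,0],"gripper": 0}
    - {"offset": [0,-5,-2],"rot": [0,0,0],"gripper": 0}
    - {"offset": [0,-9,-1],"rot": [0,0,0],"gripper": 0}
    - {"offset": [0,-12.1,2],"rot": [0,0,0],"gripper": 0}
    - {"offset": [0,-12.1,4.0],"rot": [0,0,0],"gripper": 0}
    - {"offset": [0,-12.1,4.2],"rot": [0,0,0],"gripper": 0}

```text
time_s: 4.35
eef_pos: [529.3, 5.1, 124.5]
ee_rot: [-0.002, 0.626, 0.779, -0.001]
force: [0.2, 1.0, 0.5]
grip_width: -0.0
grip_force: 0.0
```

Run:
```python
from h import *
go(-84,-2,50);where()
c=capture("top");P=cloud(c).reshape(-1,3)-O
b=np.c_[P@X,P@Y,P[:,2]]
m=(abs(b[:,1]+2)<14)&(b[:,2]>60)&(b[:,0]>-15)&(b[:,0]<155)
for x in range(-10,150,15):
    q=b[m&(abs(b[:,0]-x)<7)]
    if len(q):print(x,np.median(q,0).round(1))
```

```text
offset cm [-0.03  0.13  0.15] rot deg [-0.2 -0.1 -0.1]
t 4.35 base tip [-85.5, -1.6, 51.5] F [0.2 1.  0.5] grip -0.0 0.0 j [-0.21  0.54  1.68 -0.    0.93 -0.43]
20 [23.5 -6.6 99.2]
35 [35.7 -1.7 96.8]
50 [50.7 -1.4 97.3]
65 [64.2 -2.2 99.1]
80 [80.3 -1.8 98.8]
95 [95.8 -2.3 97.2]
110 [111.   -2.3  97.1]
125 [124.8  -1.9  97.4]
140 [137.8  -1.3  97.9]
```

Request:
step_arm:
  plan:
    - {"offset": [0,0.1,0.2],"rot": [0,0,0],"gripper": 0}
    - {"offset": [0,0.1,0.4],"rot": [0,0,0],"gripper": 0}
    - {"offset": [0,0.1,0.5],"rot": [0,0,0],"gripper": 0}
    - {"offset": [0,0.1,0.6],"rot": [0,0,0],"gripper": 0}
    - {"offset": [0,0.1,0.65],"rot": [0,0,0],"gripper": 0}

```text
time_s: 4.9
eef_pos: [531.8, 5.4, 119.9]
ee_rot: [0.0, 0.626, 0.78, 0.0]
force: [-0.1, 0.1, 1.0]
grip_width: 0.003
grip_force: 0.0
```

```bash
python3 -c "
from h import *
where()"
```

```text
t 4.9 base tip [-82.8, -2.0, 46.9] F [-0.1  0.1  1. ] grip 0.0 0.0 j [-0.21  0.55  1.68 -0.    0.91 -0.43]
```

Request:
step_arm:
  plan:
    - {"offset": [0,-0.1,0.1],"rot": [0,0,0],"gripper": 0}
    - {"offset": [0,-0.1,0.2],"rot": [0,0,0],"gripper": 0}
    - {"offset": [0,-0.1,0.2],"rot": [0,0,0],"gripper": 0}

```text
time_s: 5.2
eef_pos: [530.7, 5.1, 118.1]
ee_rot: [0.0, 0.626, 0.78, -0.0]
force: [-1.2, 0.6, 4.3]
grip_width: 0.0
grip_force: 2.1
```

```bash
python3 -c "
from h import *
where()"
```

```text
t 5.2 base tip [-84.0, -2.0, 45.1] F [-1.2  0.6  4.3] grip 0.0 2.1 j [-0.21  0.55  1.69 -0.    0.91 -0.43]
```

Request:
step_arm:
  plan:
    - {"offset": [0,0,0.1],"rot": [0,0,0],"gripper": 0}
    - {"offset": [0,0,0.1],"rot": [0,0,0],"gripper": 0}

```text
time_s: 5.4
eef_pos: [530.7, 5.1, 118.0]
ee_rot: [0.0, 0.626, 0.78, 0.0]
force: [-5.9, 0.5, 14.1]
grip_width: 0.004
grip_force: 7.1
```

```bash
python3 -c "
from h import *
where()"
```

```text
t 5.4 base tip [-83.9, -2.0, 45.0] F [-5.9  0.5 14.1] grip 0.0 7.1 j [-0.21  0.55  1.69 -0.    0.91 -0.43]
```

Middle is tight (14 N, no sink). Next, the left bolt.

Request:
step_arm:
  plan:
    - {"offset": [0,0,-2],"rot": [0,0,0],"gripper": 0}
    - {"offset": [5,0,-2],"rot": [0,0,0],"gripper": 0}
    - {"offset": [10,0,-2],"rot": [0,0,0],"gripper": 0}
    - {"offset": [10,0,-0.5],"rot": [0,0,0],"gripper": 0}
    - {"offset": [10,0,-0.2],"rot": [0,0,0],"gripper": 0}
    - {"offset": [10,0,0],"rot": [0,0,0],"gripper": 0}
    - {"offset": [10,0,0.1],"rot": [0,0,0],"gripper": 0}
    - {"offset": [10,0,0.1],"rot": [0,0,0],"gripper": 0}

```text
time_s: 6.2
eef_pos: [509.4, 102.0, 116.0]
ee_rot: [0.0, 0.627, 0.779, 0.0]
force: [0.3, 0.2, 0.8]
grip_width: -0.003
grip_force: 0.0
```

```bash
python3 -c "
from h import *
where()"
```

```text
t 6.2 base tip [-83.7, 97.2, 43.0] F [0.3 0.2 0.8] grip -0.0 0.0 j [-0.03  0.53  1.72 -0.    0.89 -0.24]
```

Request:
step_arm:
  plan:
    - {"offset": [0,0.0,0.1],"rot": [0,0,0],"gripper": 0}
    - {"offset": [0,0,0.2],"rot": [0,0,0],"gripper": 0}
    - {"offset": [0,0,0.3],"rot": [0,0,0],"gripper": 0}
    - {"offset": [0,0,0.4],"rot": [0,0,0],"gripper": 0}
    - {"offset": [0,0,0.4],"rot": [0,0,0],"gripper": 0}

```text
time_s: 6.7
eef_pos: [509.2, 102.7, 111.8]
ee_rot: [0.0, 0.626, 0.78, 0.0]
force: [0.8, -0.3, 1.1]
grip_width: -0.001
grip_force: 0.9
```

```bash
python3 -c "
from h import *
where()"
```

```text
t 6.7 base tip [-83.7, 98.0, 38.8] F [ 0.8 -0.3  1.1] grip -0.0 0.9 j [-0.03  0.54  1.72  0.    0.88 -0.24]
```

Request:
step_arm:
  plan:
    - {"offset": [0,0,0.1],"rot": [0,0,0],"gripper": 0}
    - {"offset": [0,0,0.15],"rot": [0,0,0],"gripper": 0}
    - {"offset": [0,0,0.15],"rot": [0,0,0],"gripper": 0}

```text
time_s: 7.0
eef_pos: [509.3, 102.8, 111.1]
ee_rot: [0.0, 0.626, 0.78, 0.0]
force: [-2.3, -0.6, 10.1]
grip_width: -0.0
grip_force: 5.2
```

```bash
python3 -c "
from h import *
where()"
```

```text
t 7.0 base tip [-83.6, 98.0, 38.1] F [-2.3 -0.6 10.1] grip -0.0 5.2 j [-0.03  0.54  1.72 -0.    0.88 -0.24]
```

The left bolt sank 7 mm and bottomed. I tap the right one too, for completeness.

Request:
step_arm:
  plan:
    - {"offset": [0,0,-3],"rot": [0,0,0],"gripper": 0}
    - {"offset": [-5,0,-3],"rot": [0,0,0],"gripper": 0}
    - {"offset": [-10,0,-3],"rot": [0,0,0],"gripper": 0}
    - {"offset": [-15,0,-3],"rot": [0,0,0],"gripper": 0}
    - {"offset": [-20,0,-3],"rot": [0,0,0],"gripper": 0}
    - {"offset": [-20,0,-2],"rot": [0,0,0],"gripper": 0}
    - {"offset": [-20,0,-1],"rot": [0,0,0],"gripper": 0}
    - {"offset": [-20,0,-0.8],"rot": [0,0,0],"gripper": 0}
    - {"offset": [-20,0,-0.7],"rot": [0,0,0],"gripper": 0}
    - {"offset": [-20,0,-0.65],"rot": [0,0,0],"gripper": 0}
    - {"offset": [-20,0,-0.65],"rot": [0,0,0],"gripper": 0}

```text
time_s: 8.1
eef_pos: [551.9, -92.1, 118.0]
ee_rot: [0.001, 0.625, 0.78, -0.001]
force: [-7.6, -7.3, 15.4]
grip_width: -0.001
grip_force: 7.8
```

```bash
python3 -c "
from h import *
where()"
```

```text
t 8.1 base tip [-84.3, -101.7, 45.0] F [-7.6 -7.3 15.4] grip -0.0 7.8 j [-0.37  0.6   1.59 -0.    0.95 -0.59]
```

Right is tight too. Left is the loose one; on to its handle.

Request:
step_arm:
  plan:
    - {"offset": [0,0,-4],"rot": [0,0,0],"gripper": 3.5}
    - {"offset": [0,0,-7],"rot": [0,0,0],"gripper": 3.5}
    - {"offset": [5,-2,-8],"rot": [0,0,0],"gripper": 3.5}
    - {"offset": [10,-4,-8],"rot": [0,0,0],"gripper": 3.5}
    - {"offset": [15,-5,-8],"rot": [0,0,0],"gripper": 3.5}
    - {"offset": [20,-5,-8],"rot": [0,0,0],"gripper": 3.5}
    - {"offset": [20,-5,-8],"rot": [0,0,0],"gripper": 3.5}

```text
time_s: 8.8
eef_pos: [457.6, 96.9, 196.4]
ee_rot: [-0.001, 0.624, 0.782, -0.0]
force: [-0.6, 0.4, -1.5]
grip_width: 0.413
grip_force: 0.0
```

Run:
```python
from h import *
where(54)
go(-134,98,90,-15,54);go(-134,98,61,-15,54)
c=capture("top");P=cloud(c);save(c,"top2.png")
p,r,s=pose();c=capture("wrist");save(c,"w2.png")
M=np.array(c["mount"]);P=cloud(c);W=(P@M[:3,:3].T+M[:3,3])@r.as_matrix().T+p-O
b=np.stack([W@X,W@Y,W[...,2]],-1)[c["depth"]>0]
m=(abs(b[:,1]-98)<18)&(b[:,2]>55)&(b[:,2]<70)&(b[:,0]<-115)&(b[:,0]>-155);q=b[m];print(len(q),np.percentile(q,[2,50,98],axis=0).round(1))
m=(abs(b[:,1]-98)<45)&(b[:,2]>57)&(b[:,2]<70)&(b[:,0]<-115)&(b[:,0]>-155);q=b[m];print(len(q),np.percentile(q,[1,50,99],axis=0).round(1))
```

```text
t 8.8 base tip [-135.6, 103.5, 142.4] F [-0.6  0.4 -1.5] grip 0.41 0.0 j [-0.04  0.31  1.81  0.    1.03 -0.27]
offset cm [-0.55 -1.24  5.43] rot deg [-15.1  -0.1   0.3]
offset cm [-0.55 -1.24  8.33] rot deg [-15.1  -0.1   0.3]
1245 [[-140.3   80.9   60.3]
 [-135.2   99.    64. ]
 [-130.6  115.2   65.7]]
2155 [[-140.3   69.3   59.6]
 [-135.3  102.1   64. ]
 [-130.5  129.6   65.9]]
```

View pics/w2.png

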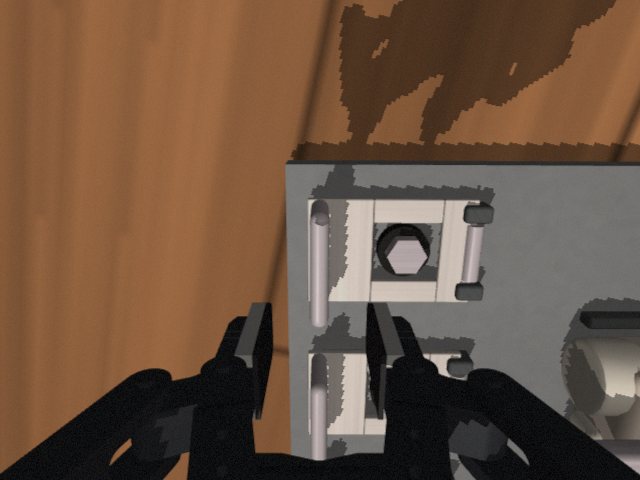

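The wrist view shows the left cap's bar at (320,265), running along base y, and the fingers open 35 mm astride its line. Depth puts the bar at base (-135, 98.5, 61). Next I hover with a -15° lean.

Request:
step_arm:
  plan:
    - {"offset": [-0.5,-0.6,2],"rot": [-8,0,0],"gripper": 3.5}
    - {"offset": [-0.5,-1.3,4],"rot": [-15,0,0],"gripper": 3.5}
    - {"offset": [-0.5,-1.3,5],"rot": [-15,0,0],"gripper": 3.5}
    - {"offset": [-0.5,-1.3,5],"rot": [-15,0,0],"gripper": 3.5}

```text
time_s: 9.3
eef_pos: [448.6, 83.7, 146.0]
ee_rot: [0.08, 0.621, 0.773, 0.1]
force: [0.0, -1.1, 0.0]
grip_width: 0.41
grip_force: 0.0
```

Run:
```python
from h import *
where(54)
go(-135,98,61,-15,54)
```

```text
t 9.3 base tip [-133.3, 92.5, 93.7] F [ 0.  -1.1  0. ] grip 0.41 0.0 j [-0.11  0.3   2.02  0.15  0.59 -0.44]
offset cm [ 0.54 -1.02  3.12] rot deg [-0.3 -0.  -0.1]
```

Request:
step_arm:
  plan:
    - {"offset": [0.5,-0.3,0.5],"rot": [0,0,0],"gripper": 3.5}
    - {"offset": [0.5,-0.7,1.7],"rot": [0,0,0],"gripper": 3.5}
    - {"offset": [0.5,-1.0,2.6],"rot": [0,0,0],"gripper": 3.5}
    - {"offset": [0.5,-1.0,3.1],"rot": [0,0,0],"gripper": 3.5}
    - {"offset": [0.5,-1.0,3.1],"rot": [0,0,0],"gripper": 3.5}

```text
time_s: 9.8
eef_pos: [446.3, 88.9, 114.0]
ee_rot: [0.081, 0.621, 0.773, 0.102]
force: [0.1, -0.2, -0.1]
grip_width: 0.408
grip_force: 0.0
```

Run:
```python
from h import *
where(54)
go(-135,98,61,-15,54)
```

```text
t 9.8 base tip [-134.3, 98.2, 61.8] F [ 0.1 -0.2 -0.1] grip 0.41 0.0 j [-0.09  0.36  2.05  0.17  0.49 -0.45]
offset cm [-0.02 -0.1   0.06] rot deg [-0.1 -0.  -0. ]
```

Aligned, so I close.

Request:
step_arm:
  plan:
    - {"offset": [0,-0.1,0.1],"rot": [0,0,0],"gripper": 0.5}
    - {"offset": [0,-0.1,0.1],"rot": [0,0,0],"gripper": 0.5}
    - {"offset": [0,-0.1,0.1],"rot": [0,0,0],"gripper": 0.5}
    - {"offset": [0,-0.1,0.1],"rot": [0,0,0],"gripper": 0.5}
    - {"offset": [0,-0.1,0.1],"rot": [0,0,0],"gripper": 0.5}
  squeeze: 40

```text
time_s: 10.3
eef_pos: [445.4, 88.7, 113.3]
ee_rot: [0.082, 0.621, 0.773, 0.102]
force: [-1.0, 0.0, 2.6]
grip_width: 0.098
grip_force: 39.0
```

Run:
```python
from h import *
where(54)
p,r,s=pose()
h0=O-44*X+98*Y+[0,0,30]; ax=Y*1
h=O+(-135+90)*X+98*Y+[0,0,30]
for d in (4,8,12,16,20,24,28,32,36,40,45):
    # cap opening = rotation taking -X toward +Z : about +Y axis
    Q=R.from_rotvec(np.radians(d)*Y); w=h+Q.apply(p-h); 
    print(d,(r.inv().apply(w-p)/10).round(2),np.degrees((r.inv()*Q*r).as_rotvec()).round(1),(w-p).round(0))
```

```text
t 10.3 base tip [-135.1, 98.0, 61.2] F [-1.   0.   2.6] grip 0.1 39.0 j [-0.1   0.36  2.05  0.17  0.48 -0.46]
4 [ 0.    0.77 -0.52] [ 4. -0. -0.] [6. 1. 7.]
8 [ 0.    1.57 -0.99] [ 8. -0. -0.] [12.  3. 14.]
12 [ 0.    2.41 -1.41] [12. -0. -0.] [19.  4. 20.]
16 [ 0.    3.27 -1.76] [16. -0. -0.] [26.  6. 25.]
20 [ 0.    4.15 -2.05] [20. -0. -0.] [34.  8. 31.]
24 [ 0.    5.05 -2.28] [24. -0. -0.] [42.  9. 35.]
28 [ 0.    5.97 -2.45] [28. -0. -0.] [50. 11. 39.]
32 [ 0.    6.89 -2.55] [32. -0. -0.] [59. 13. 42.]
36 [ 0.01  7.82 -2.59] [36. -0. -0.] [67. 15. 45.]
40 [ 0.01  8.75 -2.56] [40. -0. -0.] [76. 17. 47.]
45 [ 0.01  9.91 -2.43] [45. -0. -0.] [87. 19. 49.]
```

Request:
step_arm:
  plan:
    - {"offset": [0,0.37,-0.27],"rot": [2,0,0],"gripper": 0.5}
    - {"offset": [0,0.77,-0.52],"rot": [4,0,0],"gripper": 0.5}
    - {"offset": [0,1.17,-0.76],"rot": [6,0,0],"gripper": 0.5}
    - {"offset": [0,1.57,-0.99],"rot": [8,0,0],"gripper": 0.5}
    - {"offset": [0,1.99,-1.21],"rot": [10,0,0],"gripper": 0.5}
    - {"offset": [0,2.41,-1.41],"rot": [12,0,0],"gripper": 0.5}
    - {"offset": [0,2.41,-1.41],"rot": [12,0,0],"gripper": 0.5}

```text
time_s: 11.0
eef_pos: [464.6, 92.9, 133.0]
ee_rot: [0.016, 0.626, 0.78, 0.02]
force: [-2.3, -1.7, 0.3]
grip_width: 0.098
grip_force: 39.6
```

```bash
cat > arc.py <<'E'
from h import *
import sys
where(54)
p,r,s=pose();h=O-45*X+98*Y+[0,0,30]
g=(p+54*r.as_matrix()[:,2])-h;d0=np.degrees(np.arctan2(g[2],-g@X)-np.arctan2(31,90))
z=-r.as_matrix()[:,2];print("bar angle",d0.round(1),"lean",np.degrees(np.arctan2(z@X,z[2])).round(1),"radius",np.hypot(g[2],g@X).round(1),"vs 95.2")
for d in range(3,46-int(d0),3):
    Q=R.from_rotvec(np.radians(d)*Y); w=h+Q.apply(p-h); print(d,(r.inv().apply(w-p)/10).round(2))
E
python3 arc.py
```

```text
t 11.0 base tip [-126.7, 98.1, 79.1] F [-2.3 -1.7  0.3] grip 0.1 39.6 j [-0.06  0.41  1.87  0.02  0.81 -0.29]
bar angle 12.0 lean -2.9 radius 95.3 vs 95.2
3 [ 0.    0.57 -0.4 ]
6 [ 0.    1.16 -0.77]
9 [ 0.    1.77 -1.11]
12 [ 0.    2.4  -1.41]
15 [ 0.    3.04 -1.68]
18 [ 0.    3.7  -1.92]
21 [ 0.    4.37 -2.12]
24 [ 0.    5.04 -2.29]
27 [ 0.    5.73 -2.42]
30 [ 0.    6.42 -2.52]
33 [ 0.    7.11 -2.58]
```

Low forces, and it tracks the arc. I continue to 45°.

Request:
step_arm:
  plan:
    - {"offset": [0,0.57,-0.4],"rot": [3,0,0],"gripper": 0.5}
    - {"offset": [0,1.16,-0.77],"rot": [6,0,0],"gripper": 0.5}
    - {"offset": [0,1.77,-1.11],"rot": [9,0,0],"gripper": 0.5}
    - {"offset": [0,2.4,-1.41],"rot": [12,0,0],"gripper": 0.5}
    - {"offset": [0,3.04,-1.68],"rot": [15,0,0],"gripper": 0.5}
    - {"offset": [0,3.7,-1.92],"rot": [18,0,0],"gripper": 0.5}
    - {"offset": [0,4.37,-2.12],"rot": [21,0,0],"gripper": 0.5}
    - {"offset": [0,5.04,-2.29],"rot": [24,0,0],"gripper": 0.5}
    - {"offset": [0,5.73,-2.42],"rot": [27,0,0],"gripper": 0.5}
    - {"offset": [0,6.42,-2.52],"rot": [30,0,0],"gripper": 0.5}
    - {"offset": [0,7.11,-2.58],"rot": [33,0,0],"gripper": 0.5}
    - {"offset": [0,7.11,-2.58],"rot": [33,0,0],"gripper": 0.5}

```text
time_s: 12.2
eef_pos: [532.5, 108.0, 162.2]
ee_rot: [-0.163, 0.605, 0.753, -0.202]
force: [-4.4, -0.3, 6.0]
grip_width: 0.096
grip_force: 40.6
```

```bash
python3 arc.py; python3 -c "
from h import *
save(capture('scene'),'s3.png')"
```

```text
t 12.2 base tip [-87.0, 98.1, 115.5] F [-4.4 -0.3  6. ] grip 0.1 40.6 j [ 0.02  0.71  1.32 -0.1   1.62 -0.18]
bar angle 44.8 lean 30.1 radius 95.3 vs 95.2
```

View pics/s3.png

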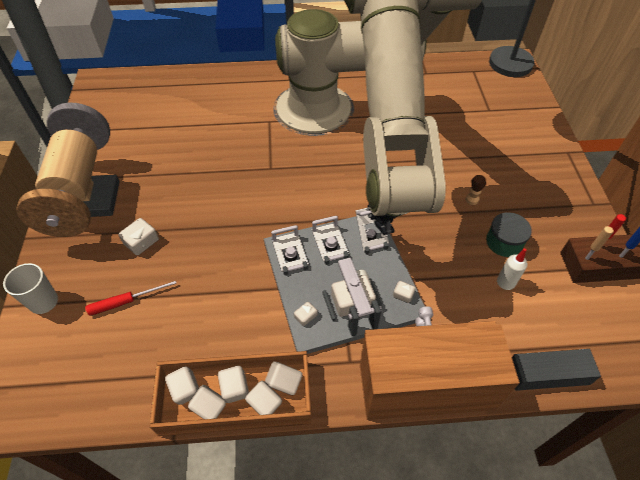

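The left cap at (375,230) is raised in the gripper. The clamp arm is down on the stone at (355,285), the other two caps are shut, and the bystanders are in place. I settle briefly and hand in.

Request:
step_arm:
  plan:
    - {"offset": [0,0,0],"rot": [0,0,0],"gripper": 0.5}
    - {"offset": [0,0,0],"rot": [0,0,0],"gripper": 0.5}
    - {"offset": [0,0,0],"rot": [0,0,0],"gripper": 0.5}
    - {"offset": [0,0,0],"rot": [0,0,0],"gripper": 0.5}

```text
time_s: 12.65
eef_pos: [532.4, 107.9, 162.4]
ee_rot: [-0.162, 0.605, 0.753, -0.202]
force: [-2.6, 0.2, 1.0]
grip_width: 0.098
grip_force: 40.2
```

```bash
python3 arc.py; python3 -c "
from h import *
print(finish_job())"
```

```text
t 12.65 base tip [-87.0, 98.1, 115.6] F [-2.6  0.2  1. ] grip 0.1 40.2 j [ 0.02  0.71  1.33 -0.1   1.62 -0.18]
bar angle 44.8 lean 30.0 radius 95.3 vs 95.2
the job is handed in; nothing more can be done
None
```

The job is handed in at 12.65 s: the clamp arm is down on the stone, the left bolt is the loose one (it sank 7 mm; middle and right held firm), and the gripper is holding its cap open at about 45°.

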